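# Fill the topping pan and tuck its cover under the flap

### The job

Tip the blue-handled scoop over so that all four pepper chunks drop into the pan, and swing it back upright. Then take the steel cover from the red board and tuck its leading edge under the orange-edged flap, well in, without lifting the flap, so that the cover lies flat and square on the pan's rim and closes the opening. Finish while still holding the cover's grip and pressing the cover firmly down flat; do not let go, and leave the bottle, jar, tin and mug where they stand.

Things in the scene. Friction and masses are not known exactly. Their poses are not given: they have to be found in the camera images.
- pan (a point): Steel topping pan, fixed (place and yaw vary). Point: centre of the pan block at the height of its flat rim top, 75 mm above the counter. x points level from near side to far (flap) side, y left to the scoop, z up. Block 200 (x) x 160 mm; opening x -60 to +85, y -62 to +62 mm from this point, 69 mm deep, with flat rims all round; from x +35 on the flap laps over it.
- flap (a joint): Flap hinge, rad: 0 when level at rest on its stop (start), growing as its free edge is lifted; light (150 g), held down by its weight only.
- flap_edge (a point): Middle of the flap's free (near) edge, on its underside. The flap is an aluminium sheet 3 mm thick, 156 mm wide, 65 mm long, orange stripe along the free edge, hinged at the pan's far side. At rest: free edge at pan x +35 mm, underside 12 mm above the rim. The cover goes into this slot, moving along +x of the pan.
- scoop (a joint): Tilt of the scoop about its pivot, rad: 0 upright on its stop (start), growing as the bar is lifted up and over towards the pan; end stop 1.95. The chunks slide out at about 1.6 to 1.9. 400 g; let go, it falls back upright from below about 1.2 rad and on to the end stop from beyond about 1.6.
- scoop_pivot (a point): Pivot axis of the scoop, along the pan's x direction; from the pan point 12 mm to the near side, 85 mm left, 50 mm up.
- scoop_bar (a point): Middle of the scoop's blue handle bar: round, 12 mm thick, 75 mm long, along the pan's x direction. Upright it is 155 mm left of the pivot and 30 mm above it, with 31 mm free to the scoop's back wall; it swings about the pivot on a 158 mm radius. The scoop is an open steel box 78 mm wide with a 45 degree spout towards the pan.
- cover_grip (a point): Centre of the black grip of the loose steel cover: plate 145 (x) x 148 (y) x 4 mm, about 280 g, lying on the red board. The grip stands on its middle, 12 thick (x), 60 long (y), 44 mm tall; this point is 26 mm above the plate's underside. z up; either x edge may lead. In place it is about 12 mm nearer than the pan point, the cover 25 mm under the flap, on near and side rims.
- board: Red cutting board, fixed, 320 x 220 x 12 mm, origin under its centre, with pepper slices 9 mm high along its far end.
- chunk0_mid (a point): Centre of a green pepper chunk, 20 x 20 x 16 mm, 12 g, lying in the scoop at the start.
- chunk1_mid (a point): Centre of a green pepper chunk, 20 x 20 x 16 mm, 12 g, lying in the scoop at the start.
- chunk2_mid (a point): Centre of a green pepper chunk, 20 x 20 x 16 mm, 12 g, lying in the scoop at the start.
- chunk3_mid (a point): Centre of a red pepper chunk, 20 x 20 x 16 mm, 12 g, lying in the scoop at the start.
- oil_mid (a point): Bystander: middle of an amber oil bottle, 60 mm across, 200 mm tall, loose.
- spice_mid (a point): Bystander: middle of a clear spice jar with a green cap, 60 mm across, 100 mm tall, loose.
- tin_mid (a point): Bystander: middle of a yellow-labelled tin, 72 mm across, 110 mm tall, loose.
- mug_mid (a point): Bystander: middle of a blue mug, 80 mm across, 90 mm tall, loose.
- station: The whole steel station (pan, flap, scoop and stand); its origin is on the counter under the pan's centre, axes as for the pan point.
Mind the look-alikes: they are no part of the job. Leave any purple look-alike of the part that bears cover_grip alone.

How it is judged:
By the outcome, as a careful person would: the job done as asked, in the order asked, and still so for the second after the job is handed in, while the arm keeps its last pose, push and grip.
It also fails if it takes over 64 s, if anything falls off the work surface, if the arm or the gripper's body presses on something with over 40 N, if the wrist force passes 120 N, or if a joint passes its speed limit or range.

### The arm

A 6-joint arm with a two-finger parallel gripper is mounted at the origin on the work surface. World frame = base frame: x ahead of the robot, y to its left, z up, the work surface at z = 0. Lengths are in m, angles in rad, forces in N, time in s.
With the tool pointing down it reaches from about 0.325 to 1 m from the base axis. Payload 5.1 kg.
Tool frame: the origin (TCP) lies on the centre line of the jaws, within the pads' length; the fingertips stand 19 mm ahead of it and the grasp point (between the pads) is the TCP (arm.tcp_to_tips is the distance from the TCP to the fingertips, in m); z points along the fingers, y is the line along which they close (so a half turn about z gives the same grasp; the last joint's range is limited). The gripper opens to 85 mm and grips with 20 to 120 N. Pads are 22 mm wide; open, the fingers measure 114 mm over their backs; the gripper's body (76 mm by 85 mm) begins 54 mm behind the grasp point. The pads swing forward as they close: fully open they stand 13 mm farther back than shut.
Start: joints at [-1.342, 0.124, 1.65, -0, 1.367, -0.083], TCP at [0.199, -0.619, 0.25] pointing down, gripper open.
Joint ranges: [-2.61, 2.61], [-1.02, 2.33], [0.03, 2.71], [-1.35, 4.49], [0.32, 2.68], [-2.91, 2.91]. Speed limits (rad/s): [2.57, 2.57, 3.14, 3.14, 3.14, 3.14].

### API

Orientations are given as a rotation vector (axis times angle).
In Python, from station import arm, camera, spotter gives the robot as it stands. The module is installed in compiled form; this text tells all that it offers.
- The arm moves only by the shell command python3 -m pendant 'ROWS' [OPENING] [FORCE]. ROWS is JSON, one flat list of numbers, 4 for each row, row after row: the shift along the tool's x, y, z in mm, then the turn about the tool's z in degrees. A call has 1 to 20 rows; each row shifts and turns the commanded pose from where the row before left it, along the tool's axes as they then stand; what a row does not reach is not made up. A row lasts 1/12 s, in which the tool goes at most 41.7 mm and 7.16 degrees, less where a joint would pass 70% of its speed; a pose out of reach is approached as far as the arm can. A call with a gripper value outside its range is refused whole. OPENING is the finger opening in mm, from 0 to 85.4, set as the call begins (- or left out, the last holds). The fingers move at their own pace and stop on an object; FORCE is the grip in N (left out, the last holds). Time passes only in rows, so rows that do not move let the fingers close. It gives the time, the measured TCP pose, the force, the opening and the grip force at its end, in the units of the state.
- arm.sense(): the state, without advancing time (a new reading comes with each control period).
- camera(name): name is "side" or "top" or "wrist"; returns a dict with "frame" (480x640x3 uint8, red, green, blue), "range_z" (480x640 float32, m along the optical axis (not along the pixel's ray), 0 where there is no reading), "camera_matrix" (3x3 intrinsics, pixels), "k1" (the pictures are not rectified: a ray, as slopes to the right and down, at radius r is drawn at 1 + k1 r^2 times it, then the intrinsics apply), "extrinsics" (4x4, takes a point from world to camera coordinates); the wrist camera has in their place "tool_from_camera" (4x4, takes a point from camera to tool coordinates, whose origin is the TCP and whose axes are the flange's). Camera axes: x right, y down, z forward; pixel columns grow to the right and rows downward; lengths in m; the calibration is good to about 2 mm. A picture is of the moment at which its call begins: read the wrist's pose just before it.
- arm.close_job(): hands the job in; it is judged then, once.
Trained networks look in the newest picture that a camera, given by its name, has taken for a name from the list of things; names that differ only in an ending like _2 or _b are one class to them, and where a whole thing is asked for, a point or a joint stands for the part that bears it (a point fixed in the world has none). Each returns a list of dicts, best first, with "p" (0 to 1); they miss things now and then, are a little off and sometimes report something else, mostly with a low value. They report only what shows in the picture. A call takes as long as a camera call. They do not tell look-alikes from the thing itself.
- spotter.find_in(camera, query): "rect" ([left, top, right, bottom] as shares, 0 to 1, of the picture: columns of its width, rows of its height, round what is visible of it).
- spotter.tip_of(camera, query): "at" ([column, row] as shares, 0 to 1, of the picture: columns of its width, rows of its height: a listed point, or the origin of a listed thing).
The state is a dict: "time_s": time; "joint_pos": joint angles; "joint_velocities": joint speeds; "joint_efforts": joint torques, N m; "eef_pos": TCP position; "tool_rot": TCP orientation; "force": force on the tool from outside, world axes, zero at the start; "moment": the same for the moment, N m; "gripper_width": opening from 0.0 (shut) to 1.0 (fully open); "finger_force": force on a finger pad.
Only numpy, scipy, OpenCV 4.12 (cv2) and the standard library are available. Lean on these libraries where they do the work, as an engineer would, in place of code of your own. Each camera call takes 0.05 s, during which the arm holds its last target. There are 200 camera calls.

## Working session

There is one attempt and no reset: what is moved stays moved. The work goes in short steps, Python scripts to look and compute and a shell command to move; the robot and the scene stay as the last step left them, time stands still between calls to the robot, and variables do not carry over. Pictures are saved under pics/ and viewed, at most 10 in all, crops included, and the job is handed in when it is done.

```bash
mkdir -p pics; cat > h.py <<'E'
import numpy as np, cv2
from scipy.spatial.transform import Rotation as R
from station import arm, camera, spotter
def world_map(c, s=None):
    K=c["camera_matrix"]; d=c["range_z"]; h,w=d.shape
    u,v=np.meshgrid(np.arange(w),np.arange(h))
    p=np.stack([u,v],-1).reshape(-1,1,2).astype(np.float64)
    n=cv2.undistortPoints(p,K,np.array([c["k1"],0,0,0,0.])).reshape(h,w,2)
    P=np.dstack([n[...,0]*d,n[...,1]*d,d])
    if "extrinsics" in c: T=np.linalg.inv(c["extrinsics"])
    else:
        W=np.eye(4); W[:3,:3]=R.from_rotvec(s["tool_rot"]).as_matrix(); W[:3,3]=s["eef_pos"]; T=W@c["tool_from_camera"]
    X=P@T[:3,:3].T+T[:3,3]; X[d<=0]=np.nan
    return X
def save(c,name): cv2.imwrite("pics/"+name+".png",c["frame"][...,::-1])
E
cat > look.py <<'E'
from h import *
names="pan flap flap_edge scoop scoop_pivot scoop_bar cover_grip board chunk0_mid chunk3_mid oil_mid spice_mid tin_mid mug_mid station".split()
for cam in("top","side"):
    s=arm.sense(); c=camera(cam); save(c,cam+"0"); X=world_map(c,s); np.savez(cam+"0",X=X,f=c["frame"])
    for n in names:
        for r in spotter.tip_of(cam,n)[:3]:
            u,v=int(r["at"][0]*640),int(r["at"][1]*480); u=min(u,639);v=min(v,479)
            print(cam,n,round(r["p"],2),(u,v),np.round(X[v,u],3))
print(arm.sense())
E
python3 look.py
```

```text
top pan 0.9 (331, 221) [0.516 0.015 0.005]Traceback (most recent call last):
  File "look.py", line 6, in <module>
    for r in spotter.tip_of(cam,n)[:3]:
             ~~~~~~~~~~~~~~^^^^^^^
ValueError: it knows: board, chunk0_mid, chunk1_mid, chunk2_mid, chunk3_mid, cover_grip, flap_edge, mug_mid, oil_mid, pan, scoop_bar, scoop_pivot, spice_mid, station, tin_mid
```

```bash
sed -i 's/pan flap flap_edge scoop scoop_pivot/pan flap_edge scoop_pivot/' look.py; python3 look.py
```

```text
top pan 0.64 (338, 222) [ 0.513 -0.     0.006]
top pan 0.52 (403, 108) [ 0.73  -0.137  0.136]
top flap_edge 0.92 (336, 206) [0.534 0.004 0.087]
top scoop_pivot 0.59 (293, 227) [0.502 0.101 0.008]
top scoop_bar 0.91 (211, 226) [0.482 0.251 0.157]
top scoop_bar 0.56 (335, 223) [0.511 0.006 0.004]
top cover_grip 0.76 (491, 368) [ 0.188 -0.33   0.013]
top cover_grip 0.6 (501, 232) [ 0.48  -0.352  0.056]
top chunk0_mid 0.56 (259, 222) [0.495 0.161 0.125]
top chunk3_mid 0.56 (261, 237) [0.464 0.156 0.125]
top chunk3_mid 0.38 (401, 107) [ 0.732 -0.133  0.136]
top oil_mid 0.76 (402, 108) [ 0.73  -0.135  0.135]
top spice_mid 0.41 (156, 324) [0.286 0.409 0.005]
top tin_mid 0.91 (267, 118) [0.722 0.149 0.11 ]
top mug_mid 0.74 (153, 324) [0.286 0.416 0.006]
top mug_mid 0.62 (291, 227) [0.478 0.092 0.159]
top mug_mid 0.42 (258, 234) [0.47  0.163 0.123]
top station 0.92 (334, 229) [0.497 0.009 0.007]
top station 0.51 (401, 109) [ 0.73  -0.134  0.131]
side pan 0.64 (301, 249) [ 0.529 -0.046  0.007]
side pan 0.17 (292, 258) [0.481 0.102 0.15 ]
side flap_edge 0.66 (290, 239) [ 0.54  -0.     0.092]
si
[... 668 characters left out ...]
]
{'time_s': 1.5, 'joint_pos': array([-1.34157944e+00,  1.23773461e-01,  1.65030471e+00, -1.80766924e-05,
        1.36746931e+00, -8.25902648e-02]), 'joint_velocities': array([-0.00134477,  0.00037631, -0.00014163,  0.00159131, -0.0010695 ,
        0.00144083]), 'joint_efforts': array([ 8.99048609e-05, -4.23585999e+01, -3.65742481e+01, -2.69398720e-05,
        6.24444256e-04, -7.71809965e-06]), 'eef_pos': array([ 0.19937891, -0.61865916,  0.25033662]), 'tool_rot': array([ 3.10344359e+00,  4.87802296e-01, -2.25381303e-05]), 'force': array([-0.30182469,  0.18034775, -0.69454987]), 'moment': array([ 0.01836974,  0.03698118, -0.01071406]), 'finger_force': 0.0, 'gripper_width': 1.001003419984897}
```

View pics/top0.png

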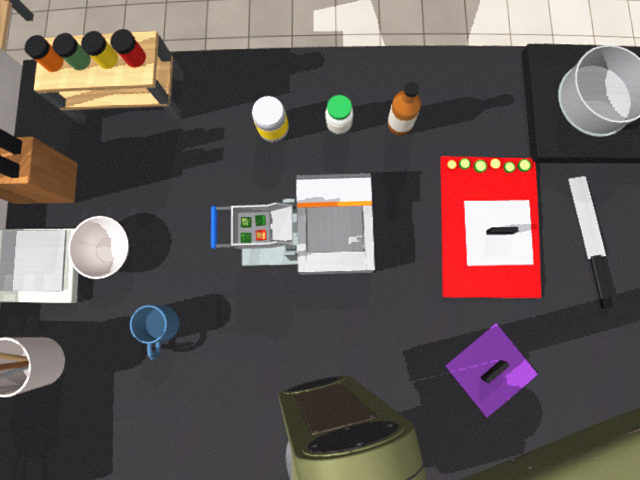

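View pics/side0.png

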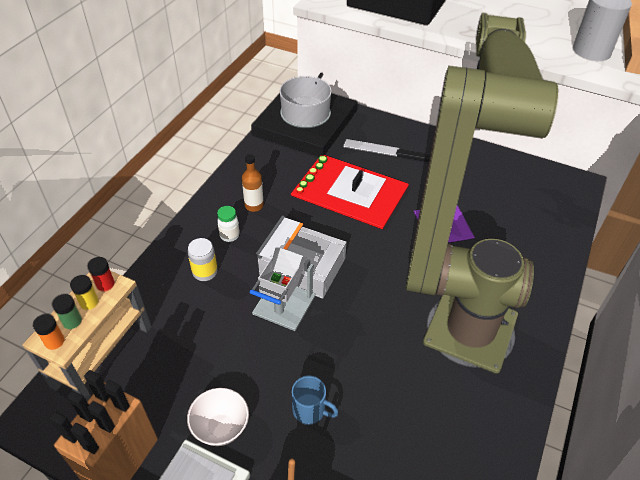

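Top view: the steel cover, with a light plate and black grip, lies on the red board at about (501,232). The purple look-alike is off the board at (491,368). The steel one fits the description. The scoop bar is at (213,227) and the orange flap edge runs along row 204. Next I'll measure these and make an enlarged crop to confirm.

```bash
cat > meas.py <<'E'
from h import *
def line(P,name):
    m=np.median(P,0); q=P[np.linalg.norm(P-m,axis=1)<0.15]; xy=q[:,:2]
    r=cv2.minAreaRect((xy*1000).astype(np.float32)); 
    _,_,vt=np.linalg.svd(xy-xy.mean(0),full_matrices=False); d=vt[0]
    print(name,len(q),"mean",q.mean(0).round(4),"zrange",np.percentile(q[:,2],[5,50,95]).round(4),"rect",np.round(r[0],1),np.round(r[1],1),round(r[2],2),"axis deg",np.degrees(np.arctan2(d[1],d[0])).round(2))
for cam in("top","side"):
    z=np.load(cam+"0.npz"); X=z["X"]; f=z["f"]; hsv=cv2.cvtColor(f,cv2.COLOR_RGB2HSV).astype(int); H,S,V=hsv[...,0],hsv[...,1],hsv[...,2]
    x,y,zz=X[...,0],X[...,1],X[...,2]
    st=(abs(x-.5)<.2)&(abs(y-.07)<.25)
    line(X[st&(H>8)&(H<22)&(S>150)&(V>120)&(zz>.05)],cam+" orange")
    line(X[st&(H>100)&(H<125)&(S>150)&(y>.2)&(zz>.1)],cam+" bar")
    line(X[st&(abs(zz-.076)<.006)&(y<.1)],cam+" rim")
    line(X[st&(abs(zz-.0905)<.006)&(y<.1)&(x>.5)],cam+" flap")
    b=(abs(x-.48)<.16)&(abs(y+.33)<.15)
    line(X[b&(abs(zz-.016)<.006)&(S<60)&(V>130)],cam+" plate")
    line(X[b&(zz>.045)],cam+" grip")
    line(X[b&(S>200)&((H<6)|(H>174))],cam+" board")
f=np.load("top0.npz")["f"]; g=np.load("side0.npz")["f"]
cv2.imwrite("pics/crop1.png",np.hstack([cv2.resize(f[150:310,430:590],(400,400)),cv2.resize(g[140:240,280:420],(400,400))])[...,::-1])
E
python3 meas.py
```

```text
top orange 313 mean [0.5383 0.0081 0.0887] zrange [0.0855 0.0888 0.0921] rect [538.4   8.6] [ 10.2 157.1] 0.83 axis deg 90.96
top bar 243 mean [0.4804 0.2462 0.1585] zrange [0.1541 0.1587 0.1625] rect [480.4 246.4] [84.7 11.2] 1.68 axis deg -178.64
top rim 2144 mean [0.4422 0.0057 0.0737] zrange [0.0708 0.0736 0.0769] rect [473.9  10.9] [173.8 154.1] 88.78 axis deg -90.06
top flap 2355 mean [0.5679 0.0079 0.0891] zrange [0.0856 0.0889 0.0933] rect [568.1   8.4] [ 71.  159.7] 0.91 axis deg 91.22
top plate 3864 mean [ 0.4845 -0.3576  0.0145] zrange [0.0112 0.0144 0.018 ] rect [ 485.7 -359.1] [145.1 150.4] 0.68 axis deg 89.85
top grip 167 mean [ 0.4846 -0.357   0.0574] zrange [0.0526 0.0576 0.0615] rect [ 484.8 -358. ] [12.  57.7] 0.17 axis deg -90.33
top board 6662 mean [ 0.4756 -0.32    0.0104] zrange [0.0066 0.0105 0.0141] rect [ 485.  -344.9] [225.6 286.9] 88.37 axis deg -178.51
side orange 105 mean [ 0.5397 -0.0184  0.0894] zrange [0.0844 0.0893 0.0949] rect [540.7 -19.8] [ 13.5 110.8] 2.15 axis deg 91.44
side bar 150 mean [0.4817 0.2469 0.1582] zrange [0.1529 0.1583 0.1631] rect [482.6 245.7] [85.1 14.9] 0.39 axis deg -178.52
side rim 833 mean [ 0.4363 -0.0064  0.0747] zrange [0.0707 0.0746 0.0794] rect [481.1  10. ] [167.5 175.8] 1.0 axis deg -66.14
side flap 851 mean [0.5719 0.0013 0.0901] zrange [0.0858 0.09   0.0951] rect [569.3   6.8] [ 73.8 162.8] 1.28 axis deg 83.47
side plate 1174 mean [ 0.4841 -0.3553  0.0157] zrange [0.0113 0.0156 0.0205] rect [ 485.9 -360.1] [146.3 157.4] 0.39 axis deg 53.09
side grip 76 mean [ 0.4844 -0.3565  0.0567] zrange [0.0478 0.0577 0.0635] rect [ 484.3 -355.8] [14.2 68.7] 1.21 axis deg 90.41
side board 2345 mean [ 0.4699 -0.306   0.0112] zrange [0.005  0.0113 0.0172] rect [ 483.4 -342.2] [229.2 283.6] 89.72 axis deg -175.95
```

View pics/crop1.png

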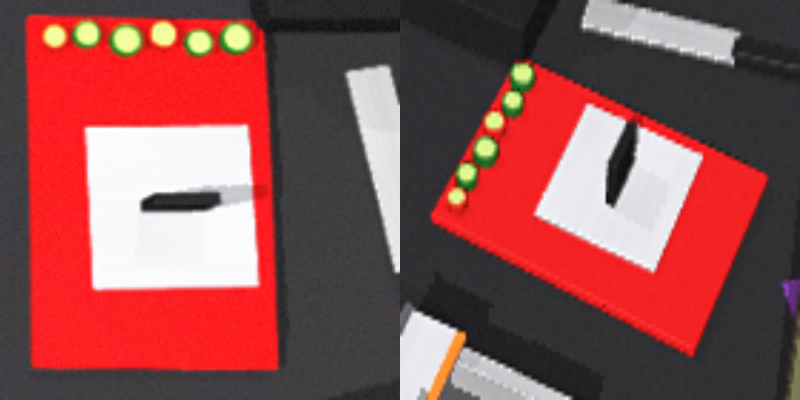

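The crop confirms it: the steel plate with the black grip sits on the red board, at left centre (180,200) and right (625,160). The purple edge shows only at the far right. Pan is at about (0.499, 0.007) with yaw 1.2°, and the bar and flap agree with that. Moving above the bar.

```bash
cat > go.py <<'E'
import sys
from h import *
# usage: go.py x y z yaw(deg of tool x) -> remaining shift in tool axes after the turn
x,y,z,w=map(float,sys.argv[1:5]); s=arm.sense(); M=R.from_rotvec(s["tool_rot"]).as_matrix()
yaw=np.degrees(np.arctan2(M[1,0],M[0,0])); a=np.radians(w); d=(np.array([x,y,z])-s["eef_pos"])*1000
print("t",round(s["time_s"],2),"pos",s["eef_pos"].round(4),"yaw",yaw.round(2),"F",s["force"].round(1),"w",round(s["gripper_width"]*85.4,1))
print("turn",round(-(w-yaw),2),"then shift x %.1f y %.1f z %.1f"%(d[0]*np.cos(a)+d[1]*np.sin(a),d[0]*np.sin(a)-d[1]*np.cos(a),-d[2]),"now-frame x %.1f y %.1f"%tuple((M.T@d)[:2]))
E
python3 -m pendant '[0,0,0,5.57, 0,0,0,5.57, 0,0,0,5.57, 13.6,-39.1,0,0, 13.6,-39.1,0,0, 13.6,-39.1,0,0, 13.6,-39.1,0,0, 13.6,-39.1,0,0, 13.6,-39.1,0,0, 13.6,-39.1,0,0, 13.6,-39.1,0,0, 13.6,-39.1,0,0, 13.6,-39.1,0,0, 13.6,-39.1,0,0, 13.6,-39.1,0,0, 13.6,-39.1,0,0, 13.6,-39.1,0,0, 13.6,-39.1,0,0, 13.6,-39.1,0,0, 13.6,-39.1,0,0]' 30 30
python3 go.py 0.482 0.2467 0.26 1.2
```

```text
time_s: 3.17
eef_pos: [0.4173, 0.0528, 0.2509]
tool_rot: [3.141, 0.032, 0.003]
force: [1.6, -0.7, -0.6]
gripper_width: 0.353
finger_force: 0.0
t 3.17 pos [0.4173 0.0528 0.2509] yaw 1.18 F [ 1.6 -0.7 -0.6] w 30.1
turn -0.02 then shift x 68.8 y -192.5 z -9.1 now-frame x 68.7 y -192.5
```

```bash
python3 -m pendant '[13.6,-38.5,-2,0, 13.6,-38.5,-2,0, 13.6,-38.5,-2,0, 13.6,-38.5,-2,0, 14,-38.5,-1,0, 0,0,0,0, 0,0,0,0]'
cat > wl.py <<'E'
import sys
from h import *
s=arm.sense(); c=camera("wrist"); n=sys.argv[1]; save(c,n); X=world_map(c,s); np.savez(n,X=X,f=c["frame"])
for q in sys.argv[2:]:
    for r in spotter.tip_of("wrist",q)[:2]:
        u,v=min(int(r["at"][0]*640),639),min(int(r["at"][1]*480),479); print(q,round(r["p"],2),(u,v),X[v,u].round(4))
E
python3 go.py 0.482 0.2467 0.26 1.2; python3 wl.py w1 scoop_bar chunk0_mid chunk3_mid
python3 - <<'E'
from h import *
z=np.load("w1.npz");X=z["X"];hsv=cv2.cvtColor(z["f"],cv2.COLOR_RGB2HSV)
m=(abs(hsv[...,0].astype(int)-112)<13)&(hsv[...,1]>150)&(X[...,2]>.13)
P=X[m];print(len(P),P.mean(0),np.percentile(P,[2,98],axis=0).round(4))
_,_,v=np.linalg.svd(P[:,:2]-P[:,:2].mean(0),full_matrices=False);print(np.degrees(np.arctan2(*v[0][::-1])))
E
```

```text
time_s: 3.75
eef_pos: [0.4817, 0.2461, 0.2589]
tool_rot: [3.141, 0.037, -0.002]
force: [-0.3, -0.4, 0.5]
gripper_width: 0.353
finger_force: 0.0
t 3.75 pos [0.4817 0.2461 0.2589] yaw 1.35 F [-0.3 -0.4  0.5] w 30.1
turn 0.15 then shift x 0.3 y -0.6 z -1.1 now-frame x 0.3 y -0.6
scoop_bar 0.55 (320, 243) [0.487  0.2476 0.1594]
chunk3_mid 0.66 (423, 244) [0.4762 0.1627 0.1262]
1790 [0.48708082 0.24565363 0.16029337] [[0.445  0.2399 0.1563]
 [0.525  0.2514 0.1619]]
-178.94280107794083
```

View pics/w1.png

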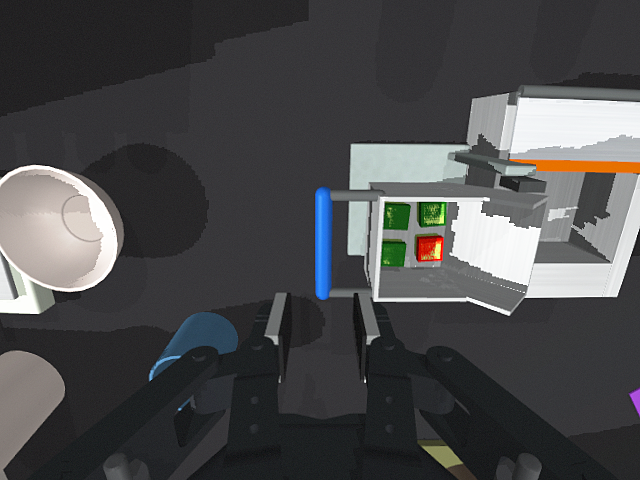

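The wrist view shows the bar at column 323, rows 188–298, centred between the pads, with its end arms clear of them. Descending 102 mm and gripping.

```bash
python3 -m pendant '[2,0,30,0, 0,0,30,0, 0,0,25,0, 0,0,17,0, 0,0,0,0]' && python3 -m pendant '[0,0,0,0, 0,0,0,0, 0,0,0,0, 0,0,0,0]' 8 35; python3 go.py 0.484 0.246 0.157 1.2
```

```text
time_s: 4.37
eef_pos: [0.4808, 0.2421, 0.1529]
tool_rot: [3.139, 0.028, -0.012]
force: [-0.2, 0.5, -1.3]
gripper_width: 0.347
finger_force: 0.0
time_s: 4.7
eef_pos: [0.4838, 0.245, 0.1588]
tool_rot: [-3.14, -0.031, -0.002]
force: [-3.1, 3.8, -2.0]
gripper_width: 0.13
finger_force: 34.1
t 4.7 pos [0.4838 0.245  0.1588] yaw 1.14 F [-3.1  3.8 -2. ] w 11.1
turn -0.06 then shift x 0.3 y -1.0 z 1.8 now-frame x 0.3 y -1.0
```

```bash
cat > arc.py <<'E'
import numpy as np,sys
p0=np.arctan2(30,-155); r=np.hypot(155,30)
t=np.array([eval(a) for a in sys.argv[1:]]); 
P=np.c_[r*np.cos(p0-t),r*np.sin(p0-t)]
print(", ".join("0,%.0f,%.0f,0"%(a,b) for a,b in np.diff(np.r_[[P[0]],P],axis=0).cumsum(0).round()[0:0])) 
Q=np.c_[P[:,0]-P[0,0],-(P[:,1]-P[0,1])].round(0); print(", ".join("0,%g,%g,0"%tuple(d) for d in np.diff(Q,axis=0)))
E
python3 arc.py $(seq 0 0.08 1.2); python3 arc.py 1.2 1.28 1.36 1.44 1.52 1.6 1.68 1.76 1.82 1.87
```

```text
0,3,-12,0, 0,4,-12,0, 0,5,-12,0, 0,5,-11,0, 0,7,-11,0, 0,7,-10,0, 0,9,-10,0, 0,9,-9,0, 0,9,-8,0, 0,11,-7,0, 0,10,-7,0, 0,12,-5,0, 0,11,-5,0, 0,12,-4,0, 0,13,-2,0

0,13,-2,0, 0,12,-1,0, 0,13,1,0, 0,12,1,0, 0,13,2,0, 0,12,4,0, 0,12,4,0, 0,9,4,0, 0,7,3,0
```

```bash
python3 -m pendant '[0,3,-12,0, 0,4,-12,0, 0,5,-12,0, 0,5,-11,0, 0,7,-11,0, 0,7,-10,0, 0,9,-10,0, 0,9,-9,0, 0,9,-8,0, 0,11,-7,0, 0,10,-7,0, 0,12,-5,0, 0,11,-5,0, 0,12,-4,0, 0,13,-2,0, 0,0,0,0]'
```

```text
time_s: 6.03
eef_pos: [0.487, 0.1167, 0.2875]
tool_rot: [-3.14, -0.029, -0.008]
force: [-6.7, 3.2, 10.2]
gripper_width: 0.125
finger_force: 36.6
```

```bash
python3 -m pendant '[0,13,-2,0, 0,12,-1,0, 0,13,1,0, 0,12,1,0, 0,13,2,0, 0,12,4,0, 0,12,4,0, 0,9,4,0, 0,7,3,0, 0,0,0,0, 0,0,0,0, 0,0,0,0, 0,0,0,0]'; python3 - <<'E'
from h import *
o=[]
for k in("top","side"):
    c=camera(k); f=c["frame"]; o.append(cv2.resize(f[150:310,190:390] if k=="top" else f[190:350,200:400],(400,320)))
cv2.imwrite("pics/tip.png",np.hstack(o)[...,::-1])
E
```

```text
time_s: 7.12
eef_pos: [0.4888, 0.0144, 0.2667]
tool_rot: [3.14, 0.032, 0.002]
force: [3.1, -2.4, 2.0]
gripper_width: 0.121
finger_force: 39.1
```

View pics/tip.png

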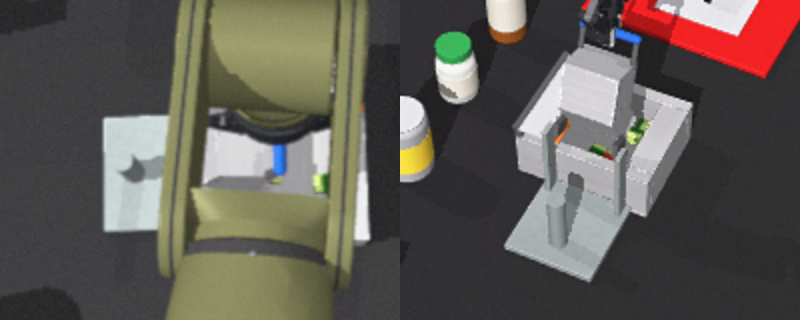

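The scoop is tipped and the chunks are lying in the pan. Swinging back along the reversed arc.

```bash
python3 -m pendant '[0,-7,-3,0, 0,-9,-4,0, 0,-12,-4,0, 0,-12,-4,0, 0,-13,-2,0, 0,-12,-1,0, 0,-13,-1,0, 0,-12,1,0, 0,-13,2,0, 0,-13,2,0, 0,-12,4,0, 0,-11,5,0, 0,-12,5,0, 0,-10,7,0, 0,-11,7,0, 0,-9,8,0]' && python3 -m pendant '[0,-9,9,0, 0,-9,10,0, 0,-7,10,0, 0,-7,11,0, 0,-5,11,0, 0,-5,12,0, 0,-4,12,0, 0,-3,12,0, 0,0,0,0, 0,0,0,0]'; python3 go.py 0.484 0.246 0.157 1.2
```

```text
time_s: 8.55
eef_pos: [0.4847, 0.1967, 0.2438]
tool_rot: [-3.141, -0.033, -0.001]
force: [6.7, 0.9, 1.7]
gripper_width: 0.118
finger_force: 39.9
time_s: 9.38
eef_pos: [0.4832, 0.2449, 0.1559]
tool_rot: [-3.141, -0.032, 0.002]
force: [5.3, 1.3, -1.5]
gripper_width: 0.127
finger_force: 41.7
t 9.38 pos [0.4832 0.2449 0.1559] yaw 1.18 F [ 5.3  1.3 -1.5] w 10.8
turn -0.02 then shift x 0.8 y -1.1 z -1.1 now-frame x 0.8 y -1.1
```

```bash
python3 -m pendant '[0,0,0,0, 0,0,0,0, 0,0,0,0, 0,0,-25,0, 0,0,-35,0, 0,0,-40,0, 0,0,-40,0, 0,40,-10,-6, 0,40,0,-6, 0,40,0,0, 0,40,0,12, 0,40,0,0, 0,0,0,0, 0,0,0,0]' 28; python3 wl.py w2 pan flap_edge scoop_bar chunk0_mid chunk3_mid
python3 go.py 0.4845 -0.3575 0.25 90.3
```

```text
time_s: 10.55
eef_pos: [0.5114, 0.0455, 0.3067]
tool_rot: [-3.137, -0.158, 0.003]
force: [-0.1, 1.2, -0.6]
gripper_width: 0.329
finger_force: 0.0
pan 0.8 (356, 218) [ 0.4844 -0.0021  0.0068]
pan 0.43 (385, 235) [ 0.4708 -0.0397  0.0258]
flap_edge 0.63 (361, 190) [0.5367 0.0077 0.0902]
scoop_bar 0.67 (93, 236) [0.4865 0.2442 0.1608]
scoop_bar 0.62 (351, 201) [0.5064 0.0074 0.0069]
chunk0_mid 0.71 (341, 204) [0.5055 0.0213 0.0259]
chunk0_mid 0.19 (376, 233) [ 0.4722 -0.0279  0.0254]
chunk3_mid 0.79 (335, 220) [0.4844 0.0265 0.0266]
t 10.85 pos [0.5116 0.0484 0.3072] yaw 6.12 F [-0.5 -0.5 -0.3] w 28.0
turn -84.18 then shift x -405.7 y -29.2 z 57.2 now-frame x -70.2 y 400.7
```

View pics/w2.png

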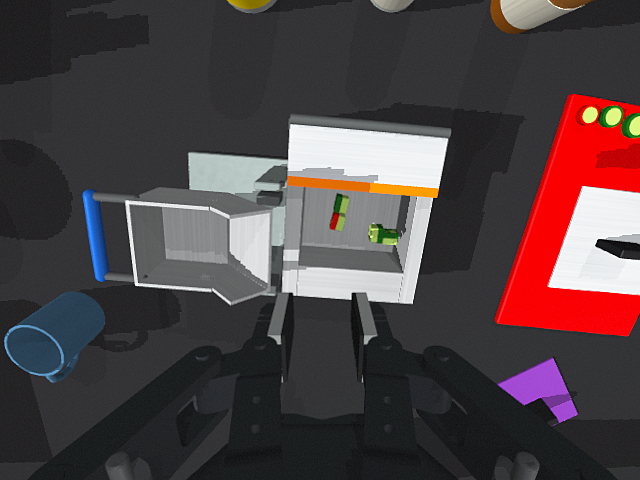

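The scoop is upright and empty. A red and a green chunk lie at (340,212) and a pair of greens at (383,235), all in the pan. Refining the pan and slot pose from this picture.

```bash
python3 - <<'E'
from h import *
z=np.load("w2.npz");X=z["X"];f=z["f"];hsv=cv2.cvtColor(f,cv2.COLOR_RGB2HSV).astype(int)
def rect(m,n):
    m=cv2.morphologyEx(m.astype(np.uint8),cv2.MORPH_OPEN,np.ones((3,3)))>0
    P=X[m]; r=cv2.minAreaRect((P[:,:2]*1000).astype(np.float32)); _,_,v=np.linalg.svd(P[:,:2]-P[:,:2].mean(0),full_matrices=False)
    print(n,len(P),P.mean(0).round(4),np.round(r[0],1),np.round(r[1],1),round(r[2],2),"axis",np.degrees(np.arctan2(v[0][1],v[0][0])).round(2))
    return P
x,y,zz=X[...,0],X[...,1],X[...,2]
st=(x>.36)&(x<.65)&(y>-.1)&(y<.13)
o=rect(st&(hsv[...,0]>8)&(hsv[...,0]<22)&(hsv[...,1]>150)&(zz>.07),"orange")
rect(st&(abs(zz-.09)<.005)&(y<.095)&(x>.5),"flap")
n=rect(st&(abs(zz-.075)<.005)&(x<.434)&(y<.095),"near rim")
g=rect(st&(abs(zz-.075)<.005)&(x<.53)&(y<.095),"rim")
# edges in the pan frame
a=np.radians(1.2);Rm=np.array([[np.cos(a),np.sin(a)],[-np.sin(a),np.cos(a)]])
for nm,P in(("orange",o),("near",n),("rim",g)):
    q=(P[:,:2]-[.499,.007])@Rm.T*1000; print(nm,np.percentile(q,[1,3,50,97,99],axis=0).round(1).tolist(),P[:,2].mean())
E
```

```text
orange 1442 [0.5405 0.0064 0.0904] [540.3   6.1] [ 10.3 156.8] 1.03 axis -89.01
flap 10441 [0.5695 0.0078 0.0904] [570.5   6.4] [ 70.8 159.3] 1.03 axis -89.26
near rim 3162 [0.4181 0.0063 0.0751] [416.9   4.7] [ 34.7 160.2] 0.26 axis -89.43
rim 6535 [0.4471 0.006  0.075 ] [465.    8.7] [130.7 167.7] 0.32 axis -89.44
orange [[36.5, -78.4], [36.8, -75.3], [41.5, -1.5], [46.1, 72.0], [46.3, 74.7]] 0.0903728095136557
near [[-98.1, -78.9], [-97.0, -75.7], [-80.6, 3.9], [-66.0, 74.3], [-65.0, 77.5]] 0.07512795444474074
rim [[-97.4, -80.2], [-95.7, -78.7], [-64.2, 2.6], [24.7, 77.2], [28.9, 78.5]] 0.07501586902213894
```

```bash
python3 -m pendant '[0,0,0,-7.02, 0,0,0,-7.02, 0,0,0,-7.02, 0,0,0,-7.02, 0,0,0,-7.02, 0,0,0,-7.02, 0,0,0,-7.02, 0,0,0,-7.02, 0,0,0,-7.02, 0,0,0,-7.02, 0,0,0,-7.02, 0,0,0,-7]' 48 100 && python3 -m pendant '[-40.5,-2.9,5,0, -40.5,-2.9,5,0, -40.5,-2.9,5,0, -40.5,-2.9,5,0, -40.5,-2.9,5,0, -40.5,-2.9,5,0, -40.5,-2.9,5,0, -40.5,-2.9,5,0, -40.5,-2.9,5,0, -40.5,-2.9,5,0, 0,0,0,0, 0,0,0,0, 0,0,0,0]'
python3 go.py 0.4845 -0.3575 0.039 90.3; python3 wl.py w3 cover_grip
python3 - <<'E'
from h import *
z=np.load("w3.npz");X=z["X"]; x,y,zz=X[...,0],X[...,1],X[...,2]
for lo,hi,n in((.045,.07,"grip"),(.0125,.02,"plate")):
    hsv=cv2.cvtColor(z["f"],cv2.COLOR_RGB2HSV)
    m=(zz>lo)&(zz<hi)&(abs(x-.485)<.09)&(abs(y+.357)<.09)
    if n=="plate": m&=hsv[...,1]<60
    P=X[m]; r=cv2.minAreaRect((P[:,:2]*1000).astype(np.float32)); print(n,len(P),P.mean(0).round(4),np.round(r[0],1),np.round(r[1],1),round(r[2],2))
E
```

```text
time_s: 11.85
eef_pos: [0.5117, 0.0482, 0.3073]
tool_rot: [-2.208, -2.234, 0.0]
force: [-0.4, 0.2, 0.8]
gripper_width: 0.562
finger_force: 0.0
time_s: 12.93
eef_pos: [0.4847, -0.3572, 0.257]
tool_rot: [-2.216, -2.226, -0.001]
force: [0.0, 0.6, -0.0]
gripper_width: 0.56
finger_force: 0.0
t 12.93 pos [ 0.4847 -0.3572  0.257 ] yaw 90.26 F [ 0.   0.6 -0. ] w 47.8
turn -0.04 then shift x -0.3 y -0.2 z 218.0 now-frame x -0.5 y -0.2
cover_grip 0.94 (322, 213) [ 0.4851 -0.355   0.0601]
cover_grip 0.83 (49, 183) [ 0.1877 -0.3294  0.0294]
grip 713 [ 0.4866 -0.359   0.0595] [ 486.7 -360.8] [11.4 59.5] 0.08
plate 15672 [ 0.487  -0.3557  0.0161] [ 487.2 -361.1] [146.3 148.3] 0.05
```

```bash
python3 -m pendant '[0,1,40,0, 0,0,40,0, 0,0,40,0, 0,0,40,0, 0,0,30,0, 0,0,18,0, 0,0,10,0, 0,0,0,0, 0,0,0,0]'; python3 go.py 0.486 -0.358 0.039 90.2; python3 -m pendant '[0,0,0,0, 0,0,0,0, 0,0,0,0, 0,0,0,0, 0,0,0,0]' 5 100
```

```text
time_s: 13.78
eef_pos: [0.4862, -0.3576, 0.0403]
tool_rot: [2.215, 2.226, 0.0]
force: [0.0, 0.7, -0.1]
gripper_width: 0.564
finger_force: 0.0
t 13.78 pos [ 0.4862 -0.3576  0.0403] yaw 90.29 F [ 0.   0.7 -0.1] w 48.2
turn 0.09 then shift x -0.4 y -0.2 z 1.3 now-frame x -0.4 y -0.2
time_s: 14.2
eef_pos: [0.4866, -0.3589, 0.0416]
tool_rot: [2.215, 2.223, 0.001]
force: [1.0, 1.3, 7.2]
gripper_width: 0.129
finger_force: 98.0
```

```bash
python3 -m pendant '[0,0,-25,0, 0,0,-35,0, 0,0,-40,0, 0,0,-40,0, 0,0,0,0, 0,0,0,0]'; python3 go.py 0.4 0.0055 0.18 91.05; python3 - <<'E'
from h import *
a=np.radians(1.05);Rm=np.array([[np.cos(a),np.sin(a)],[-np.sin(a),np.cos(a)]])
for n in("w2","top0","side0"):
    X=np.load(n+".npz")["X"].reshape(-1,3); X=X[np.isfinite(X[:,0])]; q=(X[:,:2]-[.499,.0065])@Rm.T*1000; z=X[:,2]*1000
    m=(abs(q[:,0]+12)<70)&(q[:,1]>55)&(q[:,1]<110)&(z>82)&(z<230)
    for lo in range(55,110,10):
        k=m&(q[:,1]>=lo)&(q[:,1]<lo+10)&(q[:,0]<30)
        if k.sum(): print(n,lo,k.sum(),"x",np.percentile(q[k,0],[1,99]).round(),"z",np.percentile(z[k],[1,99]).round())
E
```

```text
time_s: 14.7
eef_pos: [0.4865, -0.3592, 0.1828]
tool_rot: [2.213, 2.221, 0.001]
force: [-0.1, -0.1, -4.5]
gripper_width: 0.126
finger_force: 98.4
t 14.7 pos [ 0.4865 -0.3592  0.1828] yaw 90.2 F [-0.1 -0.1 -4.5] w 10.8
turn -0.85 then shift x 366.2 y -79.8 z 2.8 now-frame x 365.0 y -85.2
w2 75 525 x [-67.  30.] z [ 84. 161.]
w2 85 988 x [-66.  29.] z [ 86. 170.]
w2 95 980 x [-49.  28.] z [139. 180.]
w2 105 523 x [-49.  28.] z [134. 185.]
top0 75 97 x [-70.  30.] z [ 85. 161.]
top0 85 258 x [-70.  27.] z [ 95. 167.]
top0 95 230 x [-70.  25.] z [ 91. 177.]
top0 105 98 x [-52.  25.] z [131. 184.]
side0 65 2 x [-68. -56.] z [117. 143.]
side0 75 66 x [-69.  25.] z [ 87. 161.]
side0 85 177 x [-71.  26.] z [ 87. 165.]
side0 95 222 x [-69.  25.] z [ 84. 173.]
side0 105 92 x [-68.  25.] z [122. 183.]
```

```bash
python3 -m pendant '[0,0,0,-0.85, 40.5,-5.5,0,0, 40.5,-5.5,0,0, 40.5,-5.5,0,0, 40.5,-5.5,0,0, 40.5,-5.5,0,0, 40.5,-5.5,0,0, 40.5,-5.5,0,0, 40.5,-5.5,0,0, 40.5,-5.5,0,0, 0,0,0,0, 0,0,0,0, 0,0,0,0]'; python3 go.py 0.43 0.0045 0.107 91.05; python3 wl.py w4 flap_edge
python3 - <<'E'
from h import *
a=np.radians(1.05);Rm=np.array([[np.cos(a),np.sin(a)],[-np.sin(a),np.cos(a)]])
for n in("w2","w4"):
    X=np.load(n+".npz")["X"].reshape(-1,3); X=X[np.isfinite(X[:,0])]; q=(X[:,:2]-[.499,.0065])@Rm.T*1000; z=X[:,2]*1000
    for x0,x1 in((-80,-60),(-52,0),(0,35)):
        k=(q[:,0]>x0)&(q[:,0]<x1)&(q[:,1]>60)&(z>82)&(z<125 if n=="w4" else z<200); print(n,x0,k.sum(),np.percentile(q[k,1],[0,1,3,10]).round(1) if k.any() else "")
s=arm.sense(); k=abs(z-155)<12
k&=(abs(q[:,0]+69)<100)&(abs(q[:,1])<100); 
if k.sum(): print("plate",k.sum(),np.percentile(q[k],[1,50,99],axis=0).round(1).tolist(),np.percentile(z[k],[5,50,95]),cv2.minAreaRect(q[k].astype(np.float32)))
E
```

```text
time_s: 15.78
eef_pos: [0.4277, 0.0058, 0.177]
tool_rot: [-2.197, -2.241, 0.005]
force: [-0.4, 0.4, -2.8]
gripper_width: 0.128
finger_force: 98.1
t 15.78 pos [0.4277 0.0058 0.177 ] yaw 91.15 F [-0.4  0.4 -2.8] w 10.9
turn 0.1 then shift x -1.3 y 2.3 z 70.0 now-frame x -1.3 y 2.6
flap_edge 0.56 (473, 255) [ 0.5729 -0.0237  0.0063]
w2 -80 119 [76.6 76.6 76.9 78.3]
w2 -52 10672 [78.5 82.9 86.  99.1]
w2 0 5462 [78.3 81.3 84.3 93.1]
w4 -80 47 [76.3 77.  78.  80. ]
w4 -52 3733 [116.1 119.  119.6 121.5]
w4 0 3337 [ 78.   80.6 119.6 122. ]
plate 61745 [[-141.6, -33.8], [-55.5, 41.8], [25.2, 98.6]] [149.29312933 151.52504673 157.95655924] ((-56.601318359375, 11.923377990722656), (175.07933044433594, 176.1472625732422), 0.0010663935681805015)
```

View pics/w4.png

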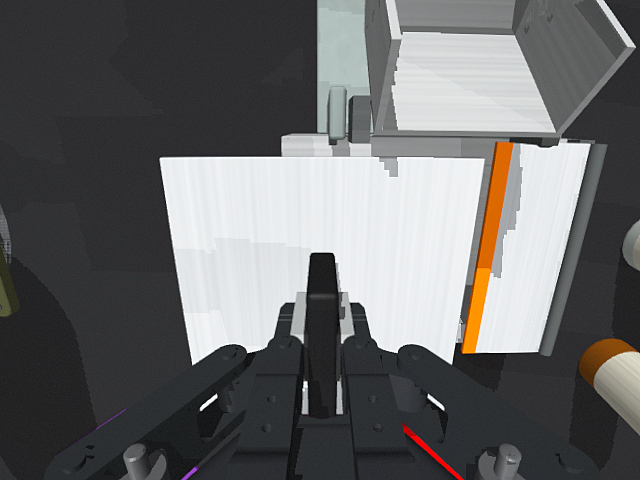

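The cover is held flat. Its +y edge is on row 157 and its leading edge is near column 480. The flap stripe runs from (505,142) to (472,353). Measuring the held plate's edges in the pan frame.

```bash
python3 - <<'E'
from h import *
a=np.radians(1.05);Rm=np.array([[np.cos(a),np.sin(a)],[-np.sin(a),np.cos(a)]])
Z=np.load("w4.npz");X=Z["X"];q=(X[...,:2]-[.499,.0065])@Rm.T*1000;z=X[...,2]*1000
f=Z["f"].astype(int); V=np.arange(480)[:,None]+0*z; U=np.arange(640)[None]+0*z
m=(abs(z-152)<8)&(V>150)&(V<300)&(U<495)&(f.min(-1)>120)
A=np.c_[X[m][:,:2],np.ones(m.sum())]; c=np.linalg.lstsq(A,X[m][:,2],rcond=None)[0]; print("n",m.sum(),"z med",np.median(z[m]),"slopes deg",np.degrees(np.arctan(c[:2])).round(2))
Q=np.where(m[...,None],q,np.nan)
le=[];tr=[];top=[]
for v in range(170,290,4):
    k=np.where(m[v])[0]; le.append(q[v,k.max()]); tr.append(q[v,k.min()])
for u in range(180,470,6):
    k=np.where(m[:,u])[0]; top.append(q[k.min(),u])
for n,e,i in(("lead",le,0),("trail",tr,0),("left",top,1)):
    e=np.array(e); p=np.polyfit(e[:,1-i],e[:,i],1); print(n,"median",np.median(e[:,i]).round(1),"slope deg",np.degrees(np.arctan(p[0])).round(2))
h=cv2.cvtColor(Z["f"],cv2.COLOR_RGB2HSV).astype(int); o=(h[...,0]>8)&(h[...,0]<22)&(h[...,1]>150)&(abs(z-90)<8)&(U<520)
e=np.array([q[v,np.where(o[v])[0].min()] for v in range(160,340,4) if o[v].any()]); p=np.polyfit(e[:,1],e[:,0],1); print("stripe near edge",np.median(e[:,0]).round(1),np.degrees(np.arctan(p[0])).round(2))
print(q[o].min(0),q[o].max(0))
s=arm.sense(); print("tcp in pan",Rm@(s["eef_pos"][:2]-[.499,.0065])*1000,s["eef_pos"][2],s["force"])
E
```

```text
n 41768 z med 151.52653018607253 slopes deg [-0.31  0.09]
lead median 0.8 slope deg 0.08
trail median -143.0 slope deg -0.27
left median 72.2 slope deg -0.03
stripe near edge 36.5 0.14
[ 35.63921226 -79.38932564] [47.20915872 76.68523092]
tcp in pan [-70.55687866  -0.49251115] 0.1778984102489514 [ 0.78054216  0.03181886 -2.54150076]
```

```bash
python3 -m pendant '[-1,0,20,0, 0,0,20,0, 0,0,15,0, 0,0,9,0, 0,0,5,0, 0,0,0,0, 0,0,0,0]'; python3 go.py 0.43 0.0045 0.1085 91.05; python3 wl.py w5; cat > chk.py <<'E'
import sys
from h import *
a=np.radians(1.05);Rm=np.array([[np.cos(a),np.sin(a)],[-np.sin(a),np.cos(a)]])
Z=np.load(sys.argv[1]+".npz");X=Z["X"];q=(X[...,:2]-[.499,.0065])@Rm.T*1000;z=X[...,2]*1000; f=Z["f"].astype(int); s=arm.sense()
V=np.arange(480)[:,None]+0*z; U=np.arange(640)[None]+0*z; zt=s["eef_pos"][2]*1000-26
tx=(Rm@(s["eef_pos"][:2]-[.499,.0065])*1000)[0]
m=(abs(z-zt)<6)&(V>150)&(V<300)&(U<505)&(f.min(-1)>120)&(q[...,0]<tx+78)
A=np.c_[X[m][:,:2],np.ones(m.sum())]; c=np.linalg.lstsq(A,X[m][:,2],rcond=None)[0]; print("plate top",np.median(z[m]).round(1),"slopes deg",np.degrees(np.arctan(c[:2])).round(2))
r=range(170,290,4); le=[q[v,np.where(m[v])[0].max()] for v in r if m[v].any()]; tr=[q[v,np.where(m[v])[0].min()] for v in r if m[v].any()]
print("lead",np.median(le,0).round(1),"trail",np.median(tr,0).round(1))
h=cv2.cvtColor(Z["f"],cv2.COLOR_RGB2HSV).astype(int); o=(h[...,0]>8)&(h[...,0]<22)&(h[...,1]>150)&(z>70)&(z<150)&(abs(q[...,1])<75)&(q[...,0]<60)
print("stripe x,z",np.median(q[o][:,0]).round(1),np.percentile(z[o],[5,50,95]).round(1)); print("tcp pan x",tx.round(1),"z",s["eef_pos"][2].round(4),"F",s["force"].round(1))
E
python3 chk.py w5
```

```text
time_s: 16.47
eef_pos: [0.4295, 0.004, 0.1107]
tool_rot: [2.202, 2.241, 0.0]
force: [-0.9, -0.6, -3.2]
gripper_width: 0.124
finger_force: 98.1
t 16.47 pos [0.4295 0.004  0.1107] yaw 91.0 F [-0.9 -0.6 -3.2] w 10.6
turn -0.05 then shift x 0.5 y 0.5 z 2.2 now-frame x 0.5 y 0.5
plate top 85.3 slopes deg [-0.04  0.09]
lead [ 2.7 37.7] trail [-141.    38.1]
stripe x,z 40.5 [88.5 90.3 91.3]
tcp pan x -69.2 z 0.1113 F [ 0.4 -0.5 -3.2]
```

```bash
python3 -m pendant '[0,0,3,0, 0,0,0,0, 0,8,0,0, 0,8,0,0, 0,8,0,0, 0,8,0,0, 0,8,0,0, 0,0,0,0, 0,0,0,0]'; python3 wl.py w6; python3 chk.py w6
```

```text
time_s: 17.27
eef_pos: [0.4695, 0.0053, 0.1073]
tool_rot: [-2.2, -2.242, 0.001]
force: [-0.6, -1.0, -3.4]
gripper_width: 0.129
finger_force: 98.1
plate top 81.8 slopes deg [-0.08 -0.39]
lead [38.7 38.4] trail [-101.    38.5]
stripe x,z 40.9 [88.9 90.3 91.3]
tcp pan x -30.0 z 0.1071 F [-0.1  0.  -2.7]
```

```bash
python3 -m pendant '[0,6,0,0, 0,6,0,0, 0,6,0,0, 0,0,0,0, 0,0,0,0, 0,0,1,0, 0,0,1,0, 0,0,0,0, 0,0,0,0]' - 120; python3 -m pendant '[0,0,1,0, 0,0,0,0, 0,0,0,0]'
```

```text
time_s: 18.07
eef_pos: [0.4868, 0.0056, 0.1051]
tool_rot: [-2.201, -2.242, 0.0]
force: [0.2, -0.7, -3.4]
gripper_width: 0.123
finger_force: 117.0
time_s: 18.32
eef_pos: [0.4871, 0.0056, 0.1047]
tool_rot: [2.201, 2.242, 0.0]
force: [-0.8, 1.3, -0.5]
gripper_width: 0.125
finger_force: 117.6
```

Touching now; pressing further in small steps.

```bash
python3 -m pendant '[0,0,1,0, 0,0,0,0, 0,0,0,0]'; python3 -m pendant '[0,0,1,0, 0,0,0,0, 0,0,0,0]'; python3 wl.py w7; python3 chk.py w7
```

```text
time_s: 18.57
eef_pos: [0.4872, 0.0056, 0.1046]
tool_rot: [-2.2, -2.242, 0.0]
force: [-5.9, 0.7, 6.3]
gripper_width: 0.126
finger_force: 118.5
time_s: 18.82
eef_pos: [0.4872, 0.0056, 0.1046]
tool_rot: [-2.2, -2.242, 0.001]
force: [-9.2, 1.5, 12.8]
gripper_width: 0.125
finger_force: 119.4
plate top 78.9 slopes deg [ 0.84 -0.55]
lead [38.9 38.4] trail [-97.8  37.1]
stripe x,z 41.0 [88.8 90.3 91.3]
tcp pan x -11.8 z 0.1046 F [-10.    1.5  11.7]
```

```bash
python3 -m pendant '[0,-1,1,0, 0,0,1,0, 0,0,0,0, 0,0,0,0]'; python3 wl.py w8; python3 - <<'E'
from h import *
a=np.radians(1.05);Rm=np.array([[np.cos(a),np.sin(a)],[-np.sin(a),np.cos(a)]])
Z=np.load("w8.npz");X=Z["X"];q=(X[...,:2]-[.499,.0065])@Rm.T*1000;z=X[...,2]*1000;f=Z["f"].astype(int)
s=arm.sense();print(s["force"].round(1),s["moment"].round(2))
for x0 in range(-105,60,8):
    r=[]
    for y0 in(45,60,73):
        k=(abs(q[...,0]-x0-4)<4)&(abs(q[...,1]-y0)<4)&(z>60)&(z<120); r.append((int(k.sum()),round(float(np.median(z[k])),1) if k.any() else None))
    print(x0,r)
c=camera("side")["frame"]; t=camera("top")["frame"]
cv2.imwrite("pics/fin.png",np.hstack([cv2.resize(c[200:320,230:370],(400,343)),cv2.resize(Z["f"],(400,343))])[...,::-1])
E
```

```text
time_s: 19.2
eef_pos: [0.4872, 0.0056, 0.1046]
tool_rot: [2.2, 2.242, 0.001]
force: [-11.3, 2.3, 21.2]
gripper_width: 0.123
finger_force: 120.8
[-11.3   1.6  20.5] [ 0.11  1.77 -0.08]
-105 [(31, 74.6), (36, 74.6), (14, 74.5)]
-97 [(257, 75.0), (292, 75.0), (120, 75.1)]
-89 [(213, 75.7), (219, 75.6), (123, 75.4)]
-81 [(281, 79.0), (311, 79.0), (194, 76.4)]
-73 [(282, 79.0), (306, 79.0), (247, 75.9)]
-65 [(280, 79.1), (305, 79.1), (340, 75.5)]
-57 [(284, 79.0), (311, 79.1), (342, 75.4)]
-49 [(284, 79.0), (312, 79.1), (337, 75.3)]
-41 [(289, 79.1), (318, 79.1), (337, 75.3)]
-33 [(291, 79.1), (312, 79.0), (341, 75.3)]
-25 [(293, 79.0), (315, 79.0), (343, 75.4)]
-17 [(299, 79.1), (320, 79.1), (341, 75.3)]
-9 [(287, 79.1), (315, 79.1), (341, 75.3)]
-1 [(291, 79.1), (314, 79.1), (333, 75.3)]
7 [(290, 79.1), (314, 79.0), (342, 75.3)]
15 [(285, 79.1), (314, 79.0), (341, 75.4)]
23 [(290, 79.1), (310, 79.1), (332, 75.4)]
31 [(432, 79.6), (471, 79.5), (509, 78.0)]
39 [(327, 90.4), (359, 90.3), (366, 90.2)]
47 [(318, 90.0), (348, 90.0), (237, 90.0)]
55 [(320, 90.0), (351, 90.0), (213, 90.1)]
```

View pics/fin.png

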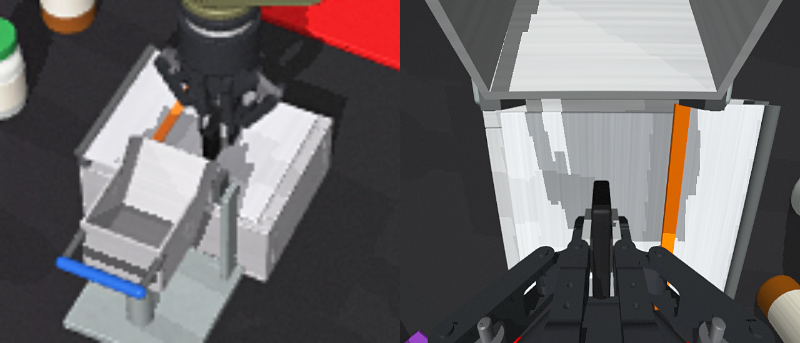

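The cover is flat at 79.1 mm (rim 75 + 4). Its trailing edge is at about pan x −84, so it reaches about 25 mm under the flap, which is still level at 90 mm. One more millimetre of press, then I'll hand in.

```bash
python3 -m pendant '[0,0,1,0, 0,0,0,0, 0,0,0,0, 0,0,0,0, 0,0,0,0]'; python3 -c "
from station import arm
print(arm.close_job())"
```

```text
time_s: 19.77
eef_pos: [0.4872, 0.0056, 0.1046]
tool_rot: [2.2, 2.242, 0.0]
force: [-16.2, 2.2, 27.7]
gripper_width: 0.126
finger_force: 121.5
the job is handed in; nothing more can be done
None
```

The job is handed in at 19.8 s: the chunks were tipped into the pan and the scoop is back upright; I made out the red and one green clearly, and took the green clump beside them for the other two. The cover lies flat and square on the rim, about 25 mm under the still-level flap, and is still gripped and pressed down with about 28 N.

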